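# Close the water filter and reset its change counter

## Task

A new cartridge is in the espresso corner's water filter: push the loose cover down over the filter unit's two snap hooks until both sides have clicked and it sits fully home. Then reset the cartridge counter by pushing the small button sunk in the unit's front fully in with an end of the ball pen, and gently lay the pen back down flat on the worktop. Leave the glasses, cups, spoon and jar where they stand.

Things in the scene. Friction and masses are not known exactly. Their poses are not given: they have to be found in the camera images.
- filter_unit: fixed white plastic water-filter unit, 92 mm deep (x), 124 wide (y), 52 high, two pipe elbows behind; origin under its middle, x from its front panel to its back, y to its left, z up. A grey rim on top, 60 (x) x 104 (y) mm outside, 8 mm high (top 60 mm up, 1.5 mm chamfer), open over the cartridge; the cover slips over the rim with 1.5 mm play a side and rests on it
- cover_home (a point): where point cover_center is when the cover is home: middle of the unit, 71 mm above the worktop, the unit's axes. The cover goes on with its x along the unit's x, either way round. Passing both barbs takes about 8 to 13 N downward in all; then its plate lies on the rim, top face 64 mm up
- hook_left (a joint): bend of the springy hook 40 mm left (+y) of the unit's middle, rad: 0 upright, positive as its head bends inward (0.1 as the barb passes the slot edge), springs back to 0. It stands inside the rim, 16 mm wide (x), 3 thick, tip 75 mm above the worktop; its sloping barb juts 5 mm outward, flat underside 65 mm up
- hook_right (a joint): the same for the mirror-image hook 40 mm to the right (-y) of the unit's middle
- cover_center (a point): centre of the loose white cover, 69 mm (x) x 113 (y) x 37.5 high, 0.09 kg, starting right way up on the worktop. Skirt 3 mm thick, 7.5 deep; plate 4 mm thick, top 11.5 mm above the underside; on it in the middle a grip rib along x: 56 mm long, 16 thick (y), 26 high. Two slots 20 (x) x 9.5 mm (y), 33.5 to 43 mm either side of the middle in y, go over the hooks
- reset_mouth (a point): middle of the mouth of the square recess in the unit's front panel, 14 x 14 mm, 38 mm above the worktop, 26 mm to the unit's right of its middle; same axes as the unit (x points into the recess). The round white button in it, 10 mm across, has its face 3.5 mm inside the mouth
- reset_button (a joint): travel of the reset button into the unit (along unit x), m: 0 out, 0.004 fully in; springs back; it takes 1 N to start and 4 N to push it fully in
- pen_center (a point): middle of the ball pen (136 mm long along its x, 9 mm wide, 9 mm high, 12 g), which starts lying flat on the worktop, 5 mm up. Its thin writing tip (4 mm thick over the last 10 mm) ends 68 mm from here at its own -x, its blunt end 68 mm at +x; it does not roll
- shot_glass_0_center (a point): bystander: upright shot glass 47 mm across, 58 mm high, beside the unit; its centre
- dosing_cup_center (a point): bystander: upright black cup 56 mm across, 70 mm high, beside the unit; its centre
- shot_glass_1_center (a point): bystander: upright shot glass 47 mm across, 58 mm high, beside the cover's start; its centre
- teaspoon_0_center (a point): bystander: teaspoon 132 mm (its x) x 26 x 11 mm, lying on the worktop in front of the unit; its centre
- spice_jar_1_center (a point): bystander: spice jar 45 mm across, 108 mm high, standing at the back left; its centre
- espresso_cup_0_center (a point): bystander: espresso cup standing upside down, 64 mm across, 50 mm high, handle to its -y, at the right; its centre
- shelf_edge (a point): middle of the lower front edge of the fixed wall shelf behind the worktop: it hangs 452 mm above the worktop, reaches 370 mm to either side in world y and back to the wall; keep wrist and forearm below or in front of it
- grinder_front (a point): middle of the front foot of the fixed coffee grinder, 124 mm wide, 334 mm high; its body stands 50 to 200 mm behind this point. To its right, from 20 mm further back, stand an espresso machine (271 mm high) and a bigger grinder (473 mm)

How it is judged:
By the outcome, as a careful person would: the job done as asked, in the order asked, and still so for the second after the job is handed in, with the robot touching nothing.
It also fails if it takes over 72 s, if anything falls off the work surface, if the arm or the gripper's body presses on something with over 40 N, if the wrist force passes 120 N, or if a joint passes its speed limit or range.

## Robot

A 6-joint arm with a two-finger parallel gripper is mounted at the origin on a cart in front of the work surface, level with it; the furniture and walls round the work are solid. World frame = base frame: x ahead of the robot, y to its left, z up, the work surface at z = 0. Lengths are in m, angles in rad, forces in N, time in s.
With the tool pointing down it reaches from about 0.35 to 0.875 m from the base axis. Payload 4.2 kg.
Tool frame: the origin (TCP) lies on the centre line of the jaws, within the pads' length; the fingertips stand 17 mm ahead of it and the grasp point (between the pads) lies 2 mm behind it (tip_extent is the distance from the TCP to the fingertips, in m); z points along the fingers, y is the line along which they close (so a half turn about z gives the same grasp; the last joint's range is limited). The gripper opens to 87 mm and grips with 3 to 60 N. Pads are 19 mm wide; open, the fingers measure 117 mm over their backs; the gripper's body (75 mm by 190 mm) begins 51 mm behind the grasp point.
Start: joints at [-1.051, 0.385, 0.008, 0, -1.194, -0.259], TCP at [0.161, -0.604, 0.24] pointing down, gripper open.
Joint ranges: [-3.14, 3.14], [-1.21, 2.06], [-1.07, 1.41], [-3.16, 2.05], [-2.99, -0.16], [-3.1, 3.1]. Speed limits (rad/s): [2.79, 2.79, 3.14, 3.14, 3.14, 3.14].

## Interface

Orientations are given as a unit quaternion [w, x, y, z].
In Python, from bench import * gives the robot as it stands.
- The arm moves only by the tool servo_tool, never from a script. Its argument "increments" is a list of rows, each an object of numbers: "gripper": the closure, from -1 (fully open) to 1 (shut); "tx", "ty", "tz": the shift along the tool's x, y, z in m; "spin": the turn about the tool's z in rad. In form: [{"gripper": .., "tx": .., "ty": .., "tz": .., "spin": ..}, ...]. A call has 1 to 10 rows; each row shifts and turns the commanded pose from where the row before left it, along the tool's axes as they then stand; what a row does not reach is not made up. A row lasts 1/8 s, in which the tool goes at most 62.5 mm and 10.7 degrees, less where a joint would pass 70% of its speed; a pose out of reach is approached as far as the arm can. A call is refused whole if a number of a shift passes 0.0625 or a number of a turn 0.188, either way. A call with a gripper value outside its range is refused whole. The fingers move at their own pace and stop on an object; the grip force is fixed at half the most. Time passes only in rows, so rows that do not move let the fingers close. It gives the time, the measured TCP pose, the force, the opening and the grip force at its end, in the units of the state.
- read_state(): the state, without advancing time (a new reading comes with each control period).
- get_image(name): name is "scene" or "top"; returns the picture (480x640x3 uint8, blue, green, red); there is no depth.
- camera_info(name): a dict with "mtx" (3x3 intrinsics, pixels), "R" (3x3) and "t" (3): a world point X has camera coordinates R X + t. Camera axes: x right, y down, z forward; pixel columns grow to the right and rows downward; lengths in m; the calibration is good to about 2 mm. A picture is of the moment at which its call begins. camera_info takes no time and is no camera call.
- sign_off(): hands the job in; it is judged then, once.
Trained networks look in the newest picture that a camera, given by its name, has taken for a name from the list of things; names that differ only in an ending like _2 or _b are one class to them, and where a whole thing is asked for, a point or a joint stands for the part that bears it (a point fixed in the world has none). Each returns a list of dicts, best first, with "p" (0 to 1); they miss things now and then, are a little off and sometimes report something else, mostly with a low value. They report only what shows in the picture. A call takes as long as a camera call.
- trace(camera, query): "pixels" (480x640 bool, what is visible of it) and "uv" ([column, row] in pixels, amid what is visible of it).
The state is a dict: "time_s": time; "joints": joint angles; "dq": joint speeds; "effort": joint torques, N m; "eef_pos": TCP position; "orientation": TCP orientation; "contact_force": force on the tool from outside, world axes, zero at the start; "moment": the same for the moment, N m; "width": opening from 0.0 (shut) to 1.0 (fully open); "grip_force": force on a finger pad.
Only numpy, scipy, OpenCV 4.12 (cv2) and the standard library are available. Lean on these libraries where they do the work, as an engineer would, in place of code of your own. Each camera call takes 0.05 s, during which the arm holds its last target. There are 200 camera calls.

## Working session

There is one attempt and no reset: what is moved stays moved. The work goes in short steps, Python scripts to look and compute and a tool call to move; the robot and the scene stay as the last step left them, time stands still between calls to the robot, and variables do not carry over. Pictures are saved under pics/ and viewed, at most 10 in all, crops included, and the job is handed in when it is done.

Besides the shell and the picture viewer there is one more tool, called after "Emit:" as name([rows], argument=value, ...), one row to a line, values as JSON. servo_tool: Moves the arm, as the interface text tells. Its arguments: {"type":"object","properties":{"increments":{"type":"array"}},"required":["increments"]}

```bash
mkdir -p pics; python3 - <<'E'
from bench import *
import cv2,numpy as np
print(read_state())
for n in("scene","top"):
    cv2.imwrite(f"pics/{n}0.png",get_image(n)); c=camera_info(n); print(n,c, -c["R"].T@c["t"])
    for q in("filter_unit","cover_center","pen_center","reset_mouth","reset_button","hook_left","teaspoon_0_center","shot_glass_0_center","dosing_cup_center","espresso_cup_0_center"):
        print(q,[(round(d["p"],2),np.round(d["uv"],1),int(d["pixels"].sum())) for d in trace(n,q)[:3]])
E
```

```text
{'time_s': 0.0, 'joints': array([-1.05140747e+00,  3.85557374e-01,  6.62390026e-03, -5.08500082e-04,
       -1.19397422e+00, -2.58628001e-01]), 'dq': array([ 0.00023648,  0.00043117, -0.00046133, -0.00158675, -0.00030094,
        0.00041177]), 'effort': array([ 4.40097419e-04, -3.90666890e+01,  1.87408304e+01,  4.22004372e+00,
        1.09812029e-02, -2.02791034e-04]), 'eef_pos': array([ 0.16102986, -0.60331818,  0.23845689]), 'orientation': array([-1.81733790e-04, -1.29918265e-01,  9.91524117e-01,  1.06643577e-03]), 'contact_force': array([-0.40609234,  0.85011815, -0.22033228]), 'moment': array([ 0.04623434, -0.01187601, -0.02817077]), 'grip_force': 0.0, 'width': 1.0013479519474655}
scene {'mtx': array([[572.42475011,   0.        , 323.97791533],
       [  0.        , 572.42475011, 234.37777948],
       [  0.        ,   0.        ,   1.        ]]), 'R': array([[-0.78349567, -0.62139167, -0.00263242],
       [-0.37518206,  0.47642524, -0.79514616],
       [ 0.49535136, -0.62200593, -0.60641211]]), 't': array([0.39723321, 0.41725487, 1.56848123])} [-0.30917226  1.02365129  1.28397031
[... 757 characters left out ...]

       [ 0.30406967,  0.06675498, -0.95030806]]), 't': array([-0.12639941,  0.5795457 ,  1.35042535])} [ 0.15445851 -0.10383123  1.4631679 ]
filter_unit [(0.7, array([279.6, 252.9]), 1124), (0.5, array([447.5, 317.8]), 353)]
cover_center [(0.85, array([396. , 301.6]), 652)]
pen_center [(0.67, array([203.2, 259.2]), 108)]
reset_mouth [(0.73, array([279.4, 256.1]), 1106), (0.58, array([310.9, 264.1]), 261)]
reset_button []
hook_left []
teaspoon_0_center [(0.59, array([279.5, 301.4]), 111)]
shot_glass_0_center [(0.67, array([368.2, 306.5]), 126), (0.57, array([248.8, 265.2]), 180)]
dosing_cup_center [(0.49, array([311.9, 263.1]), 251)]
espresso_cup_0_center [(0.74, array([451.6, 319.2]), 376)]
```

```bash
python3 - <<'E'
import cv2
a=cv2.imread("pics/scene0.png")[190:430,180:480]; cv2.imwrite("pics/s1.png",cv2.resize(a,(750,600),interpolation=2))
a=cv2.imread("pics/top0.png")[200:350,170:490-10]; cv2.imwrite("pics/t1.png",cv2.resize(a,None,fx=2.5,fy=2.5,interpolation=2))
E
```

```text
(no output)
```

View pics/s1.png

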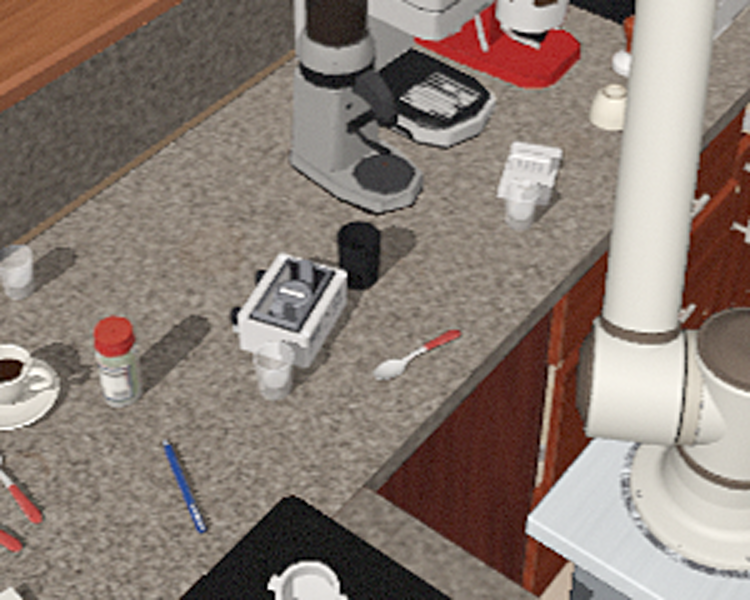

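View pics/t1.png

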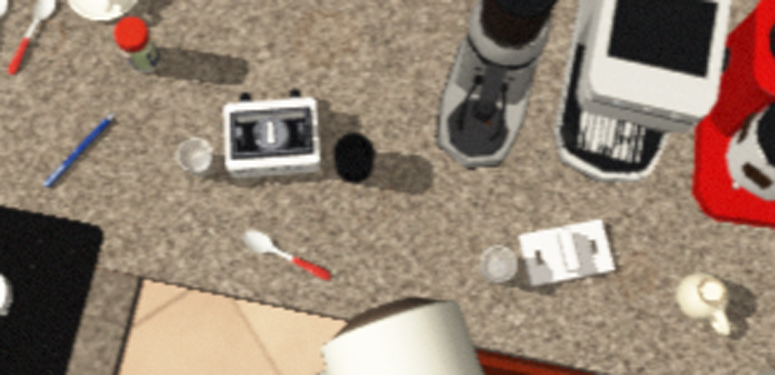

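The scene view shows the unit at about (297,312), pen at (254,385), and cover at (392,257). The top view shows the unit at (279,255), cover at (396,302) with its rib along the robot's x, and pen at (201,261). Next I'll fit the known outlines.

```bash
cat > h.py <<'E'
from bench import *
import cv2,numpy as np
from scipy.optimize import minimize
from scipy.ndimage import map_coordinates
CI={n:camera_info(n) for n in("scene","top")}
def proj(n,X):
    c=CI[n]; p=(c["R"]@np.atleast_2d(X).T).T+c["t"]; p=p@c["mtx"].T; return p[:,:2]/p[:,2:]
def ray(n,uv,z):
    c=CI[n]; o=-c["R"].T@c["t"]; d=c["R"].T@np.linalg.solve(c["mtx"],[*uv,1]); return o+d*(z-o[2])/d[2]
def tri(uvs):
    A=[];b=[]
    for n,uv in uvs.items():
        c=CI[n]; o=-c["R"].T@c["t"]; d=c["R"].T@np.linalg.solve(c["mtx"],[*uv,1]); d/=np.linalg.norm(d); P=np.eye(3)-np.outer(d,d); A.append(P);b.append(P@o)
    return np.linalg.solve(sum(A),sum(b))
def grads(k=3):
    G={}
    for n in CI:
        im=sum(get_image(n).astype(np.float32) for _ in range(k))/k
        im=cv2.GaussianBlur(im,(0,0),0.8); G[n]=[cv2.Sobel(im,cv2.CV_32F,1,0,ksize=3).transpose(2,0,1)/8,cv2.Sobel(im,cv2.CV_32F,0,1,ksize=3).transpose(2,0,1)/8]
    return G
def rect(a,b,z,cx=0,cy=0):
    c=[(cx+sx*a/2,cy+sy*b/2,z) for sx,sy in((-1,-1),(1,-1),(1,1),(-1,1))]; return [(c[i],c[(i+1)%4]) for i in range(4)]
def edgescore(p,edges,G,cams=("scene","top")):
    x,y,z,th=p; R=np.array([[np.cos(th),-np.sin(th),0],[np.sin(th),np.cos(th),0],[0,0,1]]); s=0
    for n in cams:
        for e in edges[n]:
            P=np.linspace(np.array(e[0]),np.array(e[1]),25)[1:-1]@R.T+[x,y,z]; q=proj(n,P)
            t=q[-1]-q[0]; L=np.linalg.norm(t); nx,ny=-t[1]/L,t[0]/L
            g=0
            gx=np.array([map_coordinates(c,[q[:,1],q[:,0]],order=1) for c in G[n][0]]);gy=np.array([map_coordinates(c,[q[:,1],q[:,0]],order=1) for c in G[n][1]])
            s+=L*np.minimum(np.linalg.norm(gx*nx+gy*ny,axis=0),25).mean()
    return s
def fit(p0,edges,G,cams=("scene","top"),freez=True,span=.012,sa=.15):
    f=lambda v:-edgescore([v[0]*.01,v[1]*.01,p0[2] if freez else v[2]*.01,v[3]*.1],edges,G,cams)
    rng=np.random.default_rng(0); C=[np.array(p0)]+[np.array(p0)+rng.uniform(-1,1,4)*[span,span,0,sa] for _ in range(250)]
    C=[c/[.01,.01,.01,.1] for c in C]; C.sort(key=f); best=None
    for c in C[:6]:
        r=minimize(f,c,method="Nelder-Mead",options=dict(initial_simplex=[c]+[c+np.eye(4)[i]*.3 for i in range(4)],xatol=1e-3,fatol=1e-2))
        if best is None or r.fun<best.fun:best=r
    v=best.x*[.01,.01,.01,.1]
    if freez:v[2]=p0[2]
    return v,-best.fun
UE={"top":rect(.092,.124,.052)+rect(.060,.104,.060)+[((-.046,-.062,0),(-.046,.062,0))],
 "scene":rect(.092,.124,.052)+rect(.060,.104,.060)+[((-.046,-.062,0),(-.046,.062,0)),((-.046,.062,0),(.046,.062,0)),((-.046,-.062,0),(-.046,-.062,.052)),((.046,.062,0),(.046,.062,.052))]}
ce=rect(.069,.113,.0115)+rect(.056,.016,.0375)
CE={"top":ce,"scene":ce}
E
cat > m.py <<'E'
from h import *
G=grads()
for nm,uv,E,th in(("unit",(279,255),UE,0),("cover",(396,300),CE,.0)):
    z=.05 if nm=="unit" else .015
    x,y,_=ray("top",uv,z); p0=[x,y,0,th]; print(nm,np.round(p0,3))
    for cams,fz in((("scene","top"),True),(("top",),True),(("scene",),True),(("scene","top"),False)):
        v,s=fit(p0,E,G,cams,fz,.02,.4); print(cams,np.round(v,4),round(s))
for n in CI:
    for q in("pen_center",):
        for d in trace(n,q)[:2]:
            m=d["pixels"]; r,c=np.nonzero(m); P=np.c_[c,r].astype(float); mu=P.mean(0); u=np.linalg.svd(P-mu,full_matrices=False)[2][0]; s=(P-mu)@u
            print(n,q,d["p"],mu,[np.round(ray(n,mu+u*k,.005),4) for k in(s.min(),0,s.max())],m.sum(),mu+u*s.min(),mu+u*s.max())
for q in("shot_glass_0_center","shot_glass_1_center","dosing_cup_center","teaspoon_0_center","spice_jar_1_center","espresso_cup_0_center"):
    for n in CI:
        print(q,n,[np.round(ray(n,d["uv"],.03),3) for d in trace(n,q)[:2]])
big=[]
for n,(u,v) in(("scene",(250,385)),("top",(201,261))):
    big.append(cv2.resize(get_image(n)[v-30:v+30,u-40:u+40],None,fx=5,fy=5,interpolation=2))
cv2.imwrite("pics/pen.png",np.hstack(big))
E
python3 m.py
```

```text
unit [0.526 0.093 0.    0.   ]
('scene', 'top') [0.5368 0.0961 0.     0.2772] 11647
('top',) [0.5316 0.0977 0.     0.2722] 5833
('scene',) [0.5376 0.0961 0.     0.2832] 6056
('scene', 'top') [0.535  0.0987 0.0036 0.2808] 11786
cover [ 0.461 -0.322  0.     0.   ]
('scene', 'top') [ 0.4599 -0.3184  0.      0.3976] 5339
('top',) [ 0.4623 -0.3231  0.      0.3932] 3156
('scene',) [ 0.4601 -0.3182  0.      0.4118] 2274
('scene', 'top') [ 0.4632 -0.3235 -0.0048  0.4097] 5401
scene pen_center 0.71 [253.4        386.42857143] [array([0.5195, 0.3376, 0.005 ]), array([0.4612, 0.3682, 0.005 ]), array([0.412 , 0.3941, 0.005 ])] 105 [246.04686263 368.98025097] [259.96787569 402.01353795]
top pen_center 0.49 [201.1875 260.375 ] [array([0.517 , 0.3338, 0.005 ]), array([0.4649, 0.3614, 0.005 ]), array([0.4145, 0.3882, 0.005 ])] 64 [212.87898392 247.8867053 ] [189.66321361 272.68470214]
shot_glass_0_center scene [array([0.486, 0.191, 0.03 ])]
shot_glass_0_center top [array([0.483, 0.185, 0.03 ])]
shot_glass_1_center scene [array([ 0.439, -0.224,  0.03 ])]
shot_glass_1_center top [array([ 0.425, -0.238,  0.03 ])]
dosing_cup_center scene [array([ 0.536, -0.035,  0.03 ])]
dosing_cup_center top [array([ 0.528, -0.022,  0.03 ])]
teaspoon_0_center scene [array([0.375, 0.087, 0.03 ]), array([0.63 , 0.304, 0.03 ])]
teaspoon_0_center top [array([0.376, 0.072, 0.03 ])]
spice_jar_1_center scene [array([0.647, 0.293, 0.03 ])]
spice_jar_1_center top [array([0.626, 0.313, 0.03 ])]
espresso_cup_0_center scene [array([ 0.433, -0.484,  0.03 ])]
espresso_cup_0_center top [array([ 0.434, -0.503,  0.03 ])]
```

View pics/pen.png

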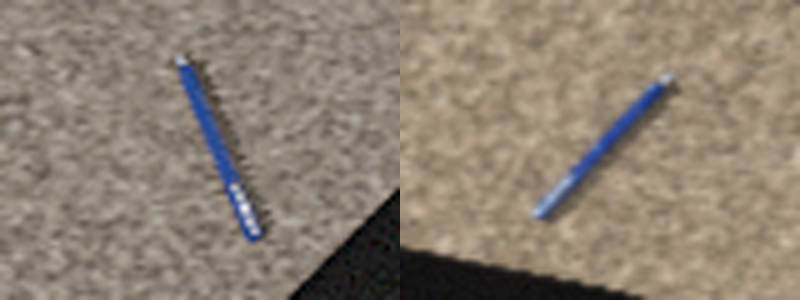

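```bash
cat > ov.py <<'E'
from h import *
import sys
def ov(items,fn,s=6,w=64,h=50):
    rows=[]
    for n in CI:
        im=get_image(n); r=[]
        for (v,E) in items:
            u0,v0=np.round(proj(n,[v[0],v[1],.03])[0]).astype(int); c=cv2.resize(im[v0-h//2:v0+h//2,u0-w//2:u0+w//2],None,fx=s,fy=s,interpolation=cv2.INTER_CUBIC)
            R=np.array([[np.cos(v[3]),-np.sin(v[3]),0],[np.sin(v[3]),np.cos(v[3]),0],[0,0,1]])
            for e in E[n]:
                q=proj(n,np.array(e)@R.T+v[:3]); q=((q-[u0-w//2,v0-h//2]+.5)*s-.5).round().astype(int)
                cv2.line(c,tuple(map(int,q[0])),tuple(map(int,q[1])),(0,0,255),1,cv2.LINE_AA)
            r.append(c)
        rows.append(np.hstack(r))
    cv2.imwrite(fn,np.vstack(rows))
E
python3 - <<'E'
from ov import *
ov([((.5350,.0975,0,.279),UE),((.4615,-.321,0,.40),CE)],"pics/ov1.png")
E
```

```text
(no output)
```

View pics/ov1.png

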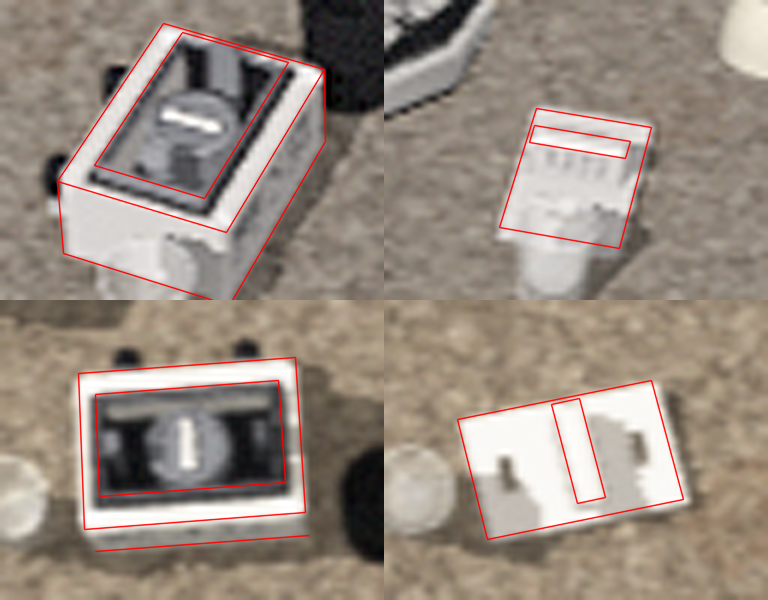

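Emit:
servo_tool([
  {"gripper": -0.2,"tx": -0.0363,"ty": 0.0195,"tz": 0,"spin": 0},
  {"gripper": -0.2,"tx": -0.0363,"ty": 0.0195,"tz": 0,"spin": 0},
  {"gripper": -0.2,"tx": -0.0363,"ty": 0.0195,"tz": 0,"spin": 0},
  {"gripper": -0.2,"tx": -0.0363,"ty": 0.0195,"tz": 0,"spin": 0},
  {"gripper": -0.2,"tx": -0.0363,"ty": 0.0195,"tz": 0,"spin": 0},
  {"gripper": -0.2,"tx": -0.0363,"ty": 0.0195,"tz": 0,"spin": 0},
  {"gripper": -0.2,"tx": -0.0363,"ty": 0.0195,"tz": 0,"spin": 0},
  {"gripper": -0.2,"tx": -0.0363,"ty": 0.0195,"tz": 0,"spin": 0},
  {"gripper": -0.2,"tx": -0.0363,"ty": 0.0195,"tz": 0.03,"spin": 0},
  {"gripper": -0.2,"tx": -0.0363,"ty": 0.0195,"tz": 0.03,"spin": -0.14},
])

```text
time_s: 3.55
eef_pos: [0.4628, -0.3209, 0.1794]
orientation: [0.001, -0.201, 0.98, -0.0]
contact_force: [-0.0, -0.1, -0.6]
width: 0.598
grip_force: 0.0
```

Emit:
servo_tool([
  {"gripper": -0.2,"tx": 0,"ty": 0,"tz": 0.04,"spin": 0},
  {"gripper": -0.2,"tx": 0,"ty": 0,"tz": 0.04,"spin": 0},
  {"gripper": -0.2,"tx": 0,"ty": 0,"tz": 0.035,"spin": 0},
  {"gripper": -0.2,"tx": 0,"ty": 0,"tz": 0.02,"spin": 0},
  {"gripper": -0.2,"tx": 0,"ty": 0,"tz": 0.012,"spin": 0},
  {"gripper": 0.4,"tx": 0,"ty": 0,"tz": 0,"spin": 0},
  {"gripper": 1,"tx": 0,"ty": 0,"tz": 0,"spin": 0},
  {"gripper": 1,"tx": 0,"ty": 0,"tz": 0,"spin": 0},
  {"gripper": 1,"tx": 0,"ty": 0,"tz": 0,"spin": 0},
])

```text
time_s: 4.68
eef_pos: [0.462, -0.322, 0.0333]
orientation: [0.001, -0.199, 0.98, -0.0]
contact_force: [-0.3, -0.2, -0.7]
width: 0.229
grip_force: 0.0
```

Emit:
servo_tool([
  {"gripper": 1,"tx": 0,"ty": 0,"tz": 0,"spin": 0},
  {"gripper": 1,"tx": 0,"ty": 0,"tz": 0,"spin": 0},
  {"gripper": 1,"tx": 0,"ty": 0,"tz": 0,"spin": 0},
])

```text
time_s: 5.05
eef_pos: [0.462, -0.322, 0.0331]
orientation: [0.0, -0.199, 0.98, -0.0]
contact_force: [-0.1, 1.0, 4.4]
width: 0.181
grip_force: 30.0
```

```bash
python3 - <<'E'
from h import *
for uv in((346,255),(353,263),(362,265),(368,262)): print(np.round(ray("top",uv,0.02),3))
print(np.round(ray("scene",(330,273),0.02),3))
print(CI and [ (q,[np.round(ray("top",d["uv"],0),3) for d in trace("top",q)[:1]]) for q in("grinder_front","teaspoon_0_center")])
E
```

```text
[ 0.581 -0.13   0.02 ]
[ 0.557 -0.158  0.02 ]
[ 0.557 -0.19   0.02 ]
[ 0.571 -0.208  0.02 ]
[ 0.575 -0.118  0.02 ]Traceback (most recent call last):
  File "<stdin>", line 4, in <module>
ValueError: it knows: cover_center, cover_home, dosing_cup_center, espresso_cup_0_center, filter_unit, hook_left, hook_right, pen_center, reset_button, reset_mouth, shot_glass_0_center, shot_glass_1_center, spice
```

Emit:
servo_tool([
  {"gripper": 1,"tx": 0,"ty": 0,"tz": -0.03,"spin": 0},
  {"gripper": 1,"tx": 0,"ty": 0,"tz": -0.05,"spin": 0},
  {"gripper": 1,"tx": -0.012,"ty": 0.02,"tz": -0.05,"spin": 0},
  {"gripper": 1,"tx": -0.0285,"ty": 0.0445,"tz": -0.02,"spin": 0},
  {"gripper": 1,"tx": -0.0285,"ty": 0.0445,"tz": 0,"spin": 0},
  {"gripper": 1,"tx": -0.0285,"ty": 0.0445,"tz": 0,"spin": 0},
  {"gripper": 1,"tx": -0.0285,"ty": 0.0445,"tz": 0,"spin": 0},
  {"gripper": 1,"tx": -0.0285,"ty": 0.0445,"tz": 0,"spin": 0},
  {"gripper": 1,"tx": -0.0285,"ty": 0.0445,"tz": 0,"spin": 0},
  {"gripper": 1,"tx": -0.0285,"ty": 0.0445,"tz": 0,"spin": 0},
])

```text
time_s: 6.3
eef_pos: [0.5265, 0.0676, 0.1819]
orientation: [-0.001, -0.199, 0.98, 0.0]
contact_force: [0.5, 0.5, -1.5]
width: 0.18
grip_force: 30.0
```

Emit:
servo_tool([
  {"gripper": 1,"tx": -0.018,"ty": 0.0265,"tz": 0.02,"spin": 0},
  {"gripper": 1,"tx": 0,"ty": 0,"tz": 0.03,"spin": 0.121},
  {"gripper": 1,"tx": 0,"ty": 0,"tz": 0,"spin": 0},
  {"gripper": 1,"tx": 0,"ty": 0,"tz": 0,"spin": 0},
])

```text
time_s: 6.8
eef_pos: [0.5337, 0.0971, 0.1331]
orientation: [0.0, -0.14, 0.99, -0.0]
contact_force: [0.6, 1.3, -1.5]
width: 0.18
grip_force: 30.0
```

```bash
python3 - <<'E'
from ov import *
G=grads()
q=read_state();x,y,z=q["eef_pos"];a,b=q["orientation"][1:3];th=np.arctan2(2*b*b-1,2*a*b)-np.pi/2
print(x,y,z,th)
r=rect(.069,.113,.0115); lo=[((-.0345,-.0565,0),(-.0345,.0565,0))]
E={"top":r+lo,"scene":r+lo+[((-.0345,.0565,0),(.0345,.0565,0))]}
for cams in(("top",),("scene",)):
    for sa in (.001,.1):
        v,s=fit([x,y,z-.033,th],E,G,cams,True,.008,sa); print(cams,np.round(v,4),round(s))
ov([((x,y,z-.033,th),E)],"pics/ov2.png",8,70,50)
E
```

```text
0.5335791987277829 0.09718854858091659 0.13337630916331988 0.2796798108205809
('top',) [0.5306 0.092  0.1004 0.253 ] 2617
('top',) [0.5306 0.092  0.1004 0.253 ] 2617
('scene',) [0.5299 0.0995 0.1004 0.2093] 2757
('scene',) [0.5299 0.0995 0.1004 0.2093] 2757
```

View pics/ov2.png

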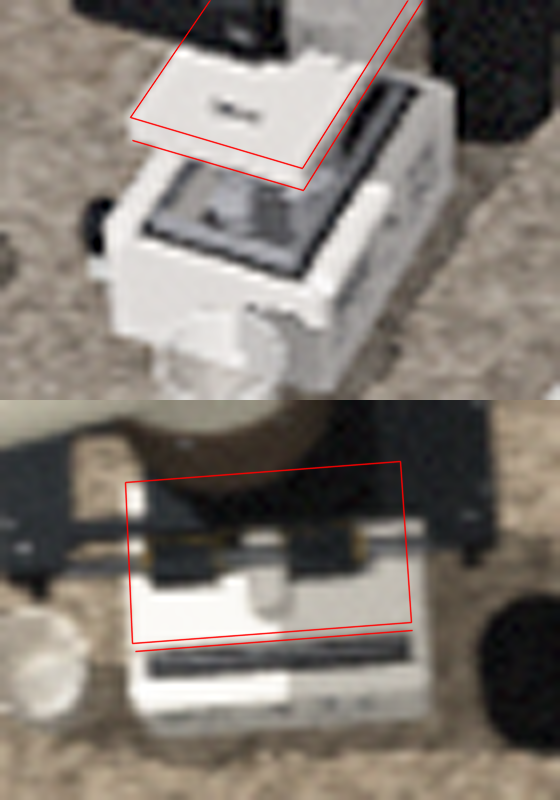

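```bash
cat > rel.py <<'E'
from h import *
def G1(im):
    im=cv2.GaussianBlur(im.astype(np.float32),(0,0),0.8); return [cv2.Sobel(im,cv2.CV_32F,1,0,ksize=3).transpose(2,0,1)/8,cv2.Sobel(im,cv2.CV_32F,0,1,ksize=3).transpose(2,0,1)/8]
def sc(p,edges,G,n):
    x,y,z,th=p; R=np.array([[np.cos(th),-np.sin(th),0],[np.sin(th),np.cos(th),0],[0,0,1]]); s=[]
    for e in edges:
        P=np.linspace(np.array(e[0]),np.array(e[1]),25)[1:-1]@R.T+[x,y,z]; q=proj(n,P)
        t=q[-1]-q[0]; L=np.linalg.norm(t); nx,ny=-t[1]/L,t[0]/L
        g=[np.array([map_coordinates(c,[q[:,1],q[:,0]],order=1) for c in k]) for k in G]
        s.append(L*np.minimum(np.linalg.norm(g[0]*nx+g[1]*ny,axis=0),50).mean())
    return sum(s)
def fitxy(p,edges,G,n,span=.006):
    g=np.arange(-span,span+1e-6,.001); S=[(sc([p[0]+i,p[1]+j,p[2],p[3]],edges,G,n),i,j) for i in g for j in g]; s,i,j=max(S)
    r=minimize(lambda v:-sc([p[0]+v[0]*.01,p[1]+v[1]*.01,p[2],p[3]],edges,G,n),[i*100,j*100],method="Nelder-Mead",options=dict(initial_simplex=[[i*100,j*100],[i*100+.1,j*100],[i*100,j*100+.1]]))
    return r.x*.01+p[:2],round(-r.fun)
E
python3 - <<'E'
from rel import *
q=read_state();x,y,z=q["eef_pos"];th=.2797
U={"top":rect(.092,.124,.052)+[((-.046,-.062,0),(-.046,.062,0))],"scene":rect(.092,.124,.052)+[((-.046,-.062,0),(-.046,.062,0))]}
h,w=.0345,.0565
C={"top":[((-h,-w,.0115),(-h,w,.0115)),((-h,w,.0115),(-.005,w,.0115)),((-h,-w,.0115),(-.005,-w,.0115)),((-h,-w,0),(-h,w,0))],
"scene":[((-h,w,k),(h,w,k)) for k in(0,.0115)]+[((-h,w,k),(-h,.015,k)) for k in(0,.0115)]+[((h,w,.0115),(h,.025,.0115)),((h,w,0),(h,w,.0115))]}
for n in CI:
    G0=G1(cv2.imread(f"pics/{n}0.png"));Gc=G1(sum(get_image(n).astype(np.float32) for _ in range(3))/3)
    for t in(.265,.279,.293):
        print(n,t,"unit",*fitxy([.535,.0975,0,t],U[n],G0,n),"cover",*fitxy([x,y,z-.033,t],C[n],Gc,n))
E
```

```text
scene 0.265 unit [0.53557218 0.09619283] 5766 cover [0.5323008  0.09907286] 2334
scene 0.279 unit [0.5355819  0.09614003] 5752 cover [0.53306271 0.09933165] 2329
scene 0.293 unit [0.5356713  0.09609502] 5711 cover [0.53382723 0.09960736] 2325
top 0.265 unit [0.53374526 0.09442948] 6346 cover [0.53198919 0.09567179] 3736
top 0.279 unit [0.53365867 0.09407583] 6325 cover [0.53194178 0.095839  ] 3747
top 0.293 unit [0.53384949 0.09395101] 6291 cover [0.531813   0.09596222] 3741
```

Emit:
servo_tool([
  {"gripper": 1,"tx": -0.0012,"ty": -0.003,"tz": 0,"spin": 0},
  {"gripper": 1,"tx": 0,"ty": 0,"tz": 0.015,"spin": 0},
  {"gripper": 1,"tx": 0,"ty": 0,"tz": 0.015,"spin": 0},
  {"gripper": 1,"tx": 0,"ty": 0,"tz": 0.005,"spin": 0},
  {"gripper": 1,"tx": 0,"ty": 0,"tz": 0,"spin": 0},
  {"gripper": 1,"tx": 0,"ty": 0,"tz": 0,"spin": 0},
])

```text
time_s: 8.25
eef_pos: [0.5356, 0.0947, 0.0983]
orientation: [0.0, -0.14, 0.99, -0.0]
contact_force: [-2.7, -0.3, 7.9]
width: 0.184
grip_force: 30.3
```

```bash
python3 - <<'E'
from ov import *
r=rect(.069,.113,.0115)+rect(.069,.113,0)+rect(.092,.124,.052-.0653)
q=read_state();x,y,z=q["eef_pos"];print(x,y,z,q["contact_force"],q["moment"])
ov([((x,y,z-.033,.2797),{"top":r,"scene":r})],"pics/ov3.png",8,70,50)
E
```

```text
0.5356286853835832 0.09473615190543261 0.09833874535539464 [-2.70743193 -0.31547879  7.91019608] [0.11522456 0.72499908 0.04665487]
```

View pics/ov3.png

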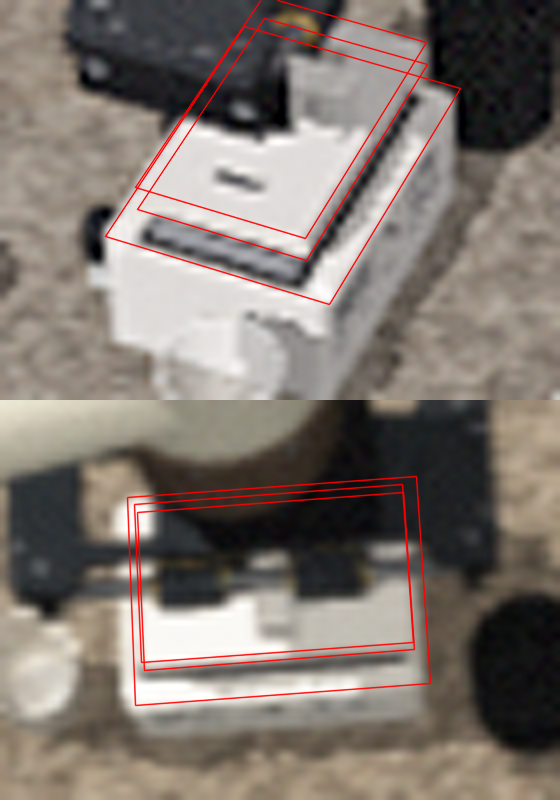

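Emit:
servo_tool([
  {"gripper": 1,"tx": 0,"ty": 0,"tz": -0.004,"spin": 0},
  {"gripper": 1,"tx": 0.0015,"ty": 0,"tz": 0,"spin": 0},
  {"gripper": 1,"tx": 0,"ty": 0,"tz": 0,"spin": 0},
])

```text
time_s: 8.72
eef_pos: [0.5333, 0.0942, 0.1009]
orientation: [-0.001, -0.139, 0.99, -0.0]
contact_force: [-0.6, -0.4, -0.3]
width: 0.185
grip_force: 30.3
```

Emit:
servo_tool([
  {"gripper": 1,"tx": 0,"ty": 0,"tz": 0.002,"spin": 0},
  {"gripper": 1,"tx": 0,"ty": 0,"tz": 0.0015,"spin": 0},
  {"gripper": 1,"tx": 0,"ty": 0,"tz": 0,"spin": 0},
])

```text
time_s: 9.1
eef_pos: [0.5341, 0.0944, 0.0989]
orientation: [0.0, -0.14, 0.99, -0.0]
contact_force: [-1.2, -0.8, 4.7]
width: 0.181
grip_force: 30.3
```

Emit:
servo_tool([
  {"gripper": 1,"tx": 0,"ty": 0,"tz": 0.0015,"spin": 0},
  {"gripper": 1,"tx": 0,"ty": 0,"tz": 0,"spin": 0},
])

```text
time_s: 9.35
eef_pos: [0.5344, 0.0944, 0.0983]
orientation: [0.001, -0.14, 0.99, -0.0]
contact_force: [-3.6, -0.8, 9.7]
width: 0.183
grip_force: 30.5
```

Emit:
servo_tool([
  {"gripper": 1,"tx": 0,"ty": 0,"tz": 0.0015,"spin": 0},
  {"gripper": 1,"tx": 0,"ty": 0,"tz": 0,"spin": 0},
])

```text
time_s: 9.6
eef_pos: [0.5347, 0.0944, 0.0976]
orientation: [0.001, -0.14, 0.99, -0.0]
contact_force: [-4.6, -2.0, 14.5]
width: 0.189
grip_force: 30.7
```

```bash
python3 -c "
from h import *
q=read_state();print(q['contact_force'],q['moment'])"
```

```text
[-4.57927687 -1.98911202 14.51129906] [0.2414517  1.44016177 0.15328356]
```

Emit:
servo_tool([
  {"gripper": 1,"tx": 0,"ty": 0,"tz": -0.006,"spin": 0},
  {"gripper": 1,"tx": 0,"ty": 0,"tz": -0.002,"spin": 0},
  {"gripper": 1,"tx": 0,"ty": 0,"tz": 0,"spin": 0},
])

```text
time_s: 9.98
eef_pos: [0.5336, 0.0943, 0.1027]
orientation: [-0.0, -0.139, 0.99, -0.0]
contact_force: [0.2, -0.3, -1.7]
width: 0.182
grip_force: 30.3
```

```bash
python3 - <<'E'
from ov import *
q=read_state();print(q['eef_pos'],q['contact_force'],q['moment'])
x,y,z=q["eef_pos"]
im=get_image("scene"); u,v=proj("scene",[x,y,.07])[0].astype(int)
a=cv2.resize(im[v-25:v+35,u-40:u+40],None,fx=10,fy=10,interpolation=2); cv2.imwrite("pics/s4.png",a)
from rel import *
h,w=.0345,.0565
C={"top":[((-h,-w,.0115),(-h,w,.0115)),((-h,w,.0115),(-.005,w,.0115)),((-h,-w,.0115),(-.005,-w,.0115)),((-h,-w,0),(-h,w,0))],
"scene":[((-h,w,k),(h,w,k)) for k in(0,.0115)]+[((-h,w,k),(-h,.015,k)) for k in(0,.0115)]+[((h,w,.0115),(h,.025,.0115)),((h,w,0),(h,w,.0115))]}
for n in CI:
    Gc=G1(sum(get_image(n).astype(np.float32) for _ in range(3))/3)
    print(n,"cover",*fitxy([x,y,z-.033,.279],C[n],Gc,n))
E
```

```text
[0.53361708 0.0943335  0.10265854] [ 0.23945113 -0.32209996 -1.70389263] [-0.00376894  0.03906195  0.0057632 ]
scene cover [0.53419027 0.09546123] 2517
top cover [0.53533253 0.09072431] 2970
```

View pics/s4.png

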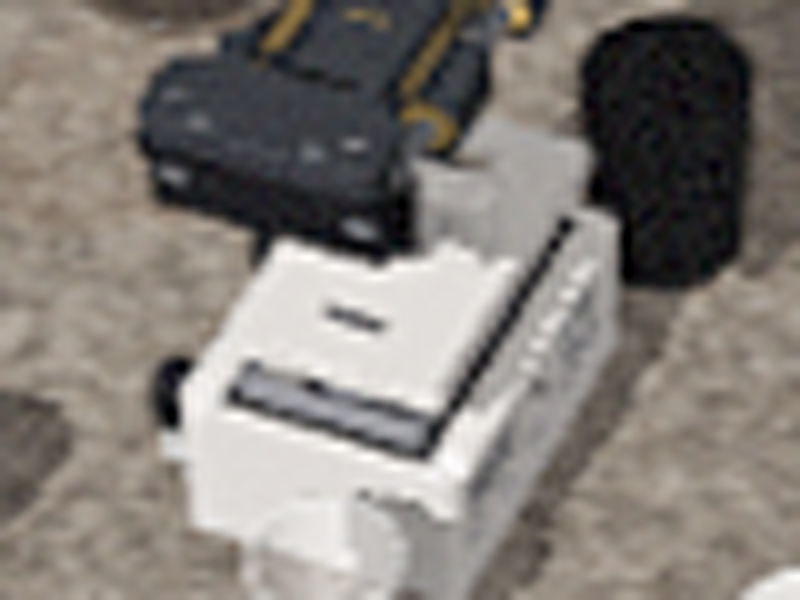

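Emit:
servo_tool([
  {"gripper": 1,"tx": 0,"ty": 0.002,"tz": 0,"spin": 0},
  {"gripper": 1,"tx": 0,"ty": 0,"tz": 0.003,"spin": 0},
  {"gripper": 1,"tx": 0,"ty": 0,"tz": 0.002,"spin": 0},
  {"gripper": 1,"tx": 0,"ty": 0,"tz": 0.001,"spin": 0},
  {"gripper": 1,"tx": 0,"ty": 0,"tz": 0,"spin": 0},
])

```text
time_s: 10.95
eef_pos: [0.5334, 0.0965, 0.0971]
orientation: [0.0, -0.139, 0.99, 0.0]
contact_force: [-0.2, 0.8, -0.6]
width: 0.185
grip_force: 30.3
```

```bash
cat > f.py <<'E'
from h import *
q=read_state();print(q["eef_pos"]);F=q['contact_force']-[.24,-.32,-1.7];M=q['moment']-[-.004,.039,.006];print(F,M)
H=.255; print("contact r:",(-H*F[0]-M[1])/F[2],(M[0]-H*F[1])/F[2])
E
python3 f.py
```

```text
[0.53335486 0.09648546 0.09707099]
[-0.45201302  1.12779037  1.0979355 ] [0.34817143 0.06157601 0.02733669]
contact r: 0.0488984219018834 0.05518073490491388
```

Emit:
servo_tool([
  {"gripper": 1,"tx": 0,"ty": 0,"tz": 0.0015,"spin": 0},
  {"gripper": 1,"tx": 0,"ty": 0,"tz": 0.0015,"spin": 0},
  {"gripper": 1,"tx": 0,"ty": 0,"tz": 0,"spin": 0},
])

```text
time_s: 11.32
eef_pos: [0.5337, 0.0967, 0.0944]
orientation: [0.001, -0.14, 0.99, 0.0]
contact_force: [-1.0, 2.4, 1.9]
width: 0.181
grip_force: 30.3
```

```bash
python3 f.py
```

```text
[0.53374971 0.09670319 0.09440153]
[-1.19812354  2.68823517  3.59294395] [ 0.88299768  0.13130513 -0.00456288]
contact r: 0.048488473639331675 0.05496821294843681
```

Emit:
servo_tool([
  {"gripper": 1,"tx": 0,"ty": 0.001,"tz": 0,"spin": 0},
  {"gripper": 1,"tx": 0,"ty": 0,"tz": 0.001,"spin": 0},
  {"gripper": 1,"tx": 0,"ty": 0,"tz": 0,"spin": 0},
])

```text
time_s: 11.7
eef_pos: [0.5335, 0.0973, 0.0936]
orientation: [0.001, -0.14, 0.99, -0.0]
contact_force: [-0.2, 1.2, 4.5]
width: 0.184
grip_force: 30.3
```

```bash
python3 f.py
```

```text
[0.53352391 0.09731277 0.09363457]
[-0.39738878  1.53842752  6.22489531] [ 0.4786235  -0.03947558 -0.06686945]
contact r: 0.02262041550047829 0.013867620606907343
```

Emit:
servo_tool([
  {"gripper": 1,"tx": 0,"ty": 0.0005,"tz": 0.001,"spin": 0},
  {"gripper": 1,"tx": 0,"ty": 0,"tz": 0.001,"spin": 0},
  {"gripper": 1,"tx": 0,"ty": 0,"tz": 0,"spin": 0},
])

```text
time_s: 12.08
eef_pos: [0.5336, 0.0978, 0.0919]
orientation: [0.001, -0.14, 0.99, 0.0]
contact_force: [0.1, 1.1, 5.1]
width: 0.182
grip_force: 29.9
```

```bash
python3 f.py
```

```text
[0.53364792 0.09784468 0.09187387]
[-0.11016195  1.38069749  6.81696837] [ 0.47231507 -0.02227517 -0.03196282]
contact r: 0.007388396951805745 0.017637930245707045
```

Good: 6.8 N, and the cover is over the rim now (bottom ≈ 59 mm). Continuing down.

Emit:
servo_tool([
  {"gripper": 1,"tx": 0,"ty": 0,"tz": 0.0015,"spin": 0},
  {"gripper": 1,"tx": 0,"ty": 0,"tz": 0.0015,"spin": 0},
  {"gripper": 1,"tx": 0,"ty": 0,"tz": 0,"spin": 0},
])

```text
time_s: 12.45
eef_pos: [0.5331, 0.0978, 0.0877]
orientation: [0.0, -0.139, 0.99, 0.0]
contact_force: [2.0, 2.1, 1.0]
width: 0.179
grip_force: 29.9
```

```bash
python3 f.py
```

```text
[0.5330924  0.09784726 0.08773421]
[1.74776192 2.39008009 2.66111629] [ 0.57152476 -0.56727015 -0.05390536]
contact r: 0.04569167659525837 -0.014259303968245344
```

Emit:
servo_tool([
  {"gripper": 1,"tx": 0,"ty": 0,"tz": 0.0015,"spin": 0},
  {"gripper": 1,"tx": 0,"ty": 0,"tz": 0.0015,"spin": 0},
  {"gripper": 1,"tx": 0,"ty": 0,"tz": 0.001,"spin": 0},
  {"gripper": 1,"tx": 0,"ty": 0,"tz": 0,"spin": 0},
])

```text
time_s: 12.95
eef_pos: [0.5331, 0.0979, 0.0854]
orientation: [0.0, -0.14, 0.99, -0.0]
contact_force: [-1.2, 3.0, 9.3]
width: 0.18
grip_force: 30.0
```

```bash
python3 f.py
```

```text
[0.53307111 0.09786306 0.08542662]
[-1.45535897  3.3435206  10.97414666] [ 0.63093621  0.3960409  -0.05737891]
contact r: -0.0022711890225432115 -0.020198521734849238
```

Emit:
servo_tool([
  {"gripper": 1,"tx": 0,"ty": 0,"tz": 0.002,"spin": 0},
  {"gripper": 1,"tx": 0,"ty": 0,"tz": 0.001,"spin": 0},
  {"gripper": 1,"tx": 0,"ty": 0,"tz": 0,"spin": 0},
])

```text
time_s: 13.32
eef_pos: [0.5331, 0.0979, 0.0853]
orientation: [0.001, -0.14, 0.99, -0.0]
contact_force: [-8.4, 3.1, 24.8]
width: 0.184
grip_force: 30.0
```

```bash
python3 f.py
```

```text
[0.53314581 0.09787426 0.08532462]
[-8.6179115   3.44108126 26.49177975] [ 0.77605723  2.37184641 -0.07591499]
contact r: -0.006578605850000173 -0.003828300436176596
```

Emit:
servo_tool([
  {"gripper": 1,"tx": 0,"ty": 0,"tz": -0.004,"spin": 0},
  {"gripper": 1,"tx": 0,"ty": 0,"tz": -0.0025,"spin": 0},
  {"gripper": 1,"tx": 0,"ty": 0,"tz": 0,"spin": 0},
])

```text
time_s: 13.7
eef_pos: [0.533, 0.0977, 0.0863]
orientation: [-0.0, -0.139, 0.99, -0.0]
contact_force: [4.6, 1.8, -5.5]
width: 0.183
grip_force: 30.0
```

```bash
python3 f.py
```

```text
[0.53303024 0.09773761 0.08634031]
[ 4.36194987  2.14451817 -3.82606816] [ 0.50667949 -1.50460139  0.01338077]
contact r: -0.10253454871678386 0.010499720691084376
```

Emit:
servo_tool([
  {"gripper": 1,"tx": 0,"ty": 0,"tz": 0.003,"spin": 0},
  {"gripper": 1,"tx": 0,"ty": 0,"tz": 0,"spin": 0},
  {"gripper": 0.35,"tx": 0,"ty": 0,"tz": 0,"spin": 0},
  {"gripper": 0.35,"tx": 0,"ty": 0,"tz": 0,"spin": 0},
  {"gripper": 0.35,"tx": 0,"ty": 0,"tz": 0,"spin": 0},
  {"gripper": 0.35,"tx": 0,"ty": 0,"tz": -0.01,"spin": 0},
  {"gripper": 0.35,"tx": 0,"ty": 0,"tz": -0.03,"spin": 0},
  {"gripper": 0.35,"tx": 0,"ty": 0,"tz": -0.04,"spin": 0},
  {"gripper": 0.35,"tx": 0,"ty": 0,"tz": -0.05,"spin": 0},
  {"gripper": 0.35,"tx": 0,"ty": 0,"tz": -0.04,"spin": 0},
])

```text
time_s: 14.95
eef_pos: [0.5329, 0.0977, 0.2575]
orientation: [0.001, -0.14, 0.99, 0.0]
contact_force: [0.1, 0.7, -1.1]
width: 0.327
grip_force: 0.0
```

```bash
python3 - <<'E'
from h import *
ends={}
for n,(u,v) in(("scene",(253,385)),("top",(202,260))):
    im=sum(get_image(n).astype(np.float32) for _ in range(4))/4; s=20
    c=cv2.resize(im[v-s:v+s,u-s:u+s],None,fx=8,fy=8,interpolation=cv2.INTER_CUBIC)
    m=((c[...,0]-c[...,2])>20).astype(np.uint8); k,l,st,ce=cv2.connectedComponentsWithStats(m); i=1+np.argmax(st[1:,4])
    r,cc=np.nonzero(l==i); P=np.c_[(cc+.5)/8-.5+u-s,(r+.5)/8-.5+v-s]; mu=P.mean(0); d=np.linalg.svd(P-mu,full_matrices=False)[2][0]; t=(P-mu)@d
    e=[ray(n,mu+d*k,.006)for k in(t.min(),t.max())]; e.sort(key=lambda a:a[0]); print(n,np.round(e,4),"len",np.linalg.norm(e[0]-e[1]),"hd",np.arctan2(*(e[1]-e[0])[[1,0]])); ends[n]=sorted([mu+d*t.min(),mu+d*t.max()],key=lambda a:a[1])
print("tri",[np.round(tri({n:ends[n][k] for n in CI}),4) for k in(0,1)])
print("hob",ray("scene",(302,426),.03),"cup",ray("scene",(184,340),.03),"spoons", ray("scene",(182,408),0),ray("scene",(195,395),0), "tipeye",ray("scene",(246,367),.005),ray("top",(214.3,246),.005))
for q in ("filter_unit","cover_center"): print(q,[ (n,round(d["p"],2),d["uv"]) for n in CI for d in trace(n,q)[:1]])
im=get_image("scene"); cv2.imwrite("pics/s5.png",cv2.resize(im[280:340,265:345],None,fx=9,fy=9,interpolation=2))
E
```

```text
scene [[0.4087 0.3956 0.006 ]
 [0.5264 0.3318 0.006 ]] len 0.1338148589596381 hd -0.49669326026452915Traceback (most recent call last):
  File "<stdin>", line 6, in <module>
    return _wrapfunc(a, 'argmax', axis=axis, out=out, **kwds)
    return bound(*args, **kwds)
ValueError: attempt to get argmax of an empty sequence
```

```bash
python3 - <<'E'
from h import *
ends={}
for n,(u,v) in(("scene",(253,385)),("top",(202,260))):
    im=cv2.imread(f"pics/{n}0.png").astype(np.float32); s=20
    c=cv2.resize(im[v-s:v+s,u-s:u+s],None,fx=8,fy=8,interpolation=cv2.INTER_CUBIC)
    m=((c[...,0]-c[...,2])>10).astype(np.uint8); k,l,st,ce=cv2.connectedComponentsWithStats(m); i=1+np.argmax(st[1:,4])
    r,cc=np.nonzero(l==i); P=np.c_[(cc+.5)/8-.5+u-s,(r+.5)/8-.5+v-s]; mu=P.mean(0); d=np.linalg.svd(P-mu,full_matrices=False)[2][0]; t=(P-mu)@d
    e=[ray(n,mu+d*k,.006)for k in(t.min(),t.max())]; e.sort(key=lambda a:a[0]); print(n,np.round(e,4),"len",np.linalg.norm(e[0]-e[1]),"hd",np.arctan2(*(e[1]-e[0])[[1,0]])); ends[n]=sorted([mu+d*t.min(),mu+d*t.max()],key=lambda a:a[1])
print("tri",[np.round(tri({n:ends[n][k] for n in CI}),4) for k in(0,1)])
print("hob",ray("scene",(302,426),.03),"cup",ray("scene",(184,340),.03),"spoons", ray("scene",(182,408),0),ray("scene",(195,395),0), "tipeye",ray("scene",(246,367),.005),ray("top",(214.3,246),.005))
im=get_image("scene"); cv2.imwrite("pics/s5.png",cv2.resize(im[280:340,265:345],None,fx=9,fy=9,interpolation=2))
E
```

```text
scene [[0.4083 0.3953 0.006 ]
 [0.5278 0.3313 0.006 ]] len 0.13549487749098885 hd -0.49174031983614747
top [[0.4085 0.393  0.006 ]
 [0.5201 0.3336 0.006 ]] len 0.12642186901724356 hd -0.4890193744640815
tri [array([0.5214, 0.3335, 0.0112]), array([0.4093, 0.394 , 0.0037])]
hob [0.2654888  0.39319254 0.03      ] cup [0.72021155 0.38683091 0.03      ] spoons [0.56387995 0.53340354 0.        ] [5.68472884e-01 4.84141143e-01 2.22044605e-16] tipeye [0.52455058 0.33263925 0.005     ] [0.52473599 0.33075119 0.005     ]
```

View pics/s5.png

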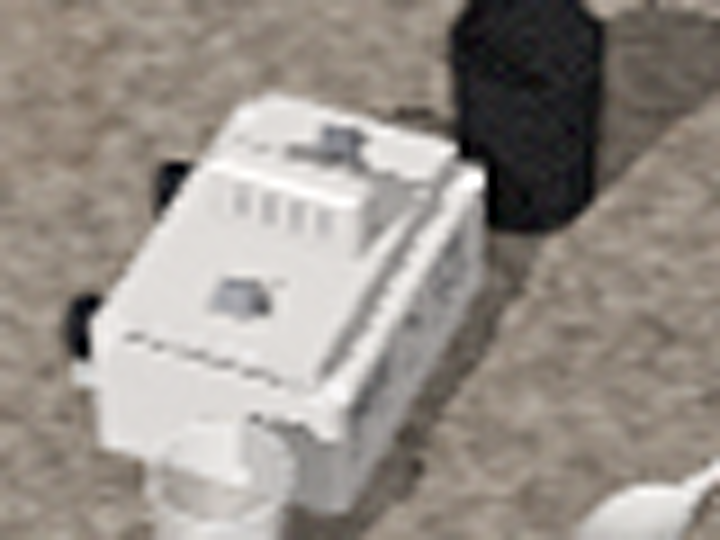

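Emit:
servo_tool([
  {"gripper": -0.2,"tx": 0,"ty": 0.0478,"tz": 0,"spin": 0},
  {"gripper": -0.2,"tx": 0,"ty": 0.0478,"tz": 0,"spin": 0},
  {"gripper": -0.2,"tx": 0,"ty": 0.0478,"tz": 0,"spin": 0},
  {"gripper": -0.2,"tx": 0,"ty": 0.0478,"tz": 0,"spin": 0},
  {"gripper": -0.2,"tx": 0,"ty": 0.0478,"tz": 0,"spin": 0},
  {"gripper": -0.2,"tx": 0.0016,"ty": 0.0478,"tz": 0.02,"spin": 0},
  {"gripper": -0.2,"tx": 0,"ty": 0,"tz": 0.03,"spin": 0.1538},
  {"gripper": -0.2,"tx": 0,"ty": 0,"tz": 0.03,"spin": 0.1538},
  {"gripper": -0.2,"tx": 0,"ty": 0,"tz": 0.03,"spin": 0.1538},
  {"gripper": -0.2,"tx": 0,"ty": 0,"tz": 0.03,"spin": 0.1538},
])

```text
time_s: 16.65
eef_pos: [0.4518, 0.3726, 0.1127]
orientation: [-0.0, 0.169, 0.986, -0.001]
contact_force: [-0.3, 0.2, 0.5]
width: 0.598
grip_force: 0.0
```

Emit:
servo_tool([
  {"gripper": -0.2,"tx": 0,"ty": 0,"tz": 0.03,"spin": 0.1538},
  {"gripper": -0.2,"tx": 0,"ty": 0,"tz": 0.02,"spin": 0},
  {"gripper": -0.2,"tx": 0,"ty": 0,"tz": 0,"spin": 0},
  {"gripper": -0.2,"tx": 0,"ty": 0,"tz": 0,"spin": 0},
])

```text
time_s: 17.15
eef_pos: [0.4525, 0.3733, 0.0649]
orientation: [0.0, 0.242, 0.97, 0.0]
contact_force: [0.2, 0.8, 1.2]
width: 0.6
grip_force: 0.0
```

Emit:
servo_tool([
  {"gripper": -0.2,"tx": 0,"ty": 0,"tz": 0.02,"spin": 0},
  {"gripper": -0.2,"tx": 0,"ty": 0,"tz": 0.016,"spin": 0},
  {"gripper": -0.2,"tx": 0,"ty": 0,"tz": 0.008,"spin": 0},
  {"gripper": -0.2,"tx": 0,"ty": 0,"tz": 0,"spin": 0},
  {"gripper": 1,"tx": 0,"ty": 0,"tz": 0,"spin": 0},
  {"gripper": 1,"tx": 0,"ty": 0,"tz": 0,"spin": 0},
  {"gripper": 1,"tx": 0,"ty": 0,"tz": 0,"spin": 0},
  {"gripper": 1,"tx": 0,"ty": 0,"tz": 0,"spin": 0},
  {"gripper": 1,"tx": 0,"ty": 0,"tz": 0,"spin": 0},
  {"gripper": 1,"tx": 0,"ty": 0,"tz": 0,"spin": 0},
])

```text
time_s: 18.4
eef_pos: [0.4521, 0.3729, 0.0206]
orientation: [0.0, 0.242, 0.97, -0.0]
contact_force: [-0.2, 0.0, 0.5]
width: 0.095
grip_force: 30.0
```

Emit:
servo_tool([
  {"gripper": 1,"tx": 0,"ty": 0,"tz": -0.03,"spin": 0},
  {"gripper": 1,"tx": 0,"ty": 0,"tz": -0.04,"spin": 0},
  {"gripper": 1,"tx": 0,"ty": 0,"tz": -0.04,"spin": -0.1536},
  {"gripper": 1,"tx": 0,"ty": 0,"tz": -0.02,"spin": -0.1536},
  {"gripper": 1,"tx": 0,"ty": 0,"tz": 0,"spin": -0.1536},
  {"gripper": 1,"tx": 0,"ty": 0,"tz": 0,"spin": -0.1536},
  {"gripper": 1,"tx": 0,"ty": 0,"tz": 0,"spin": -0.1536},
  {"gripper": 1,"tx": 0.0226,"ty": -0.0447,"tz": 0,"spin": 0},
  {"gripper": 1,"tx": 0.0226,"ty": -0.0447,"tz": 0,"spin": 0},
  {"gripper": 1,"tx": 0.0226,"ty": -0.0447,"tz": 0,"spin": 0},
])

```text
time_s: 19.65
eef_pos: [0.4232, 0.2239, 0.1504]
orientation: [-0.0, -0.139, 0.99, -0.0]
contact_force: [-1.0, -0.8, 0.9]
width: 0.097
grip_force: 30.0
```

Emit:
servo_tool([
  {"gripper": 1,"tx": 0.0226,"ty": -0.0447,"tz": 0,"spin": 0},
  {"gripper": 1,"tx": 0.0226,"ty": -0.0447,"tz": 0,"spin": 0},
  {"gripper": 1,"tx": 0.0226,"ty": -0.0447,"tz": 0,"spin": 0},
  {"gripper": 1,"tx": 0.0226,"ty": -0.0447,"tz": 0,"spin": 0},
  {"gripper": 1,"tx": 0,"ty": 0,"tz": 0.03,"spin": 0},
  {"gripper": 1,"tx": 0,"ty": 0,"tz": 0.03,"spin": 0},
  {"gripper": 1,"tx": 0,"ty": 0,"tz": 0.02,"spin": 0},
  {"gripper": 1,"tx": 0,"ty": 0,"tz": 0,"spin": 0},
])

```text
time_s: 20.65
eef_pos: [0.3851, 0.028, 0.0696]
orientation: [-0.002, -0.139, 0.99, -0.001]
contact_force: [0.2, -0.0, 0.2]
width: 0.095
grip_force: 30.0
```

Emit:
servo_tool([
  {"gripper": 1,"tx": 0,"ty": 0,"tz": 0.0155,"spin": 0},
  {"gripper": 1,"tx": 0,"ty": 0,"tz": 0,"spin": 0},
  {"gripper": 1,"tx": 0,"ty": 0,"tz": 0,"spin": 0},
])

```text
time_s: 21.02
eef_pos: [0.3867, 0.0289, 0.0559]
orientation: [0.001, -0.139, 0.99, 0.0]
contact_force: [0.2, -0.2, -0.7]
width: 0.096
grip_force: 30.0
```

```bash
python3 - <<'E'
from h import *
q=read_state(); p=q["eef_pos"]; print(p,q["contact_force"])
d=np.array([.961,.275,0]); l=np.array([-.275,.961,0]); zp=p[2]-.0156
m=np.array([.4955,.060,.038]); rel=m-[p[0],p[1],zp]; print("along",rel@d,"lat",rel@l,"dz",rel[2])
out=[]
for n in CI:
    im=get_image(n).copy(); u,v=proj(n,m-d*.03)[0].astype(int); s=10
    c=cv2.resize(im[v-25:v+25,u-20:u+20],None,fx=s,fy=s,interpolation=2)
    for X,col in((m,(0,0,255)),(np.array([p[0],p[1],zp])+d*.083,(0,255,0)),(np.array([p[0],p[1],zp])+d*.06,(0,255,0))):
        w=((proj(n,X)[0]-[u-20,v-25]+.5)*s).astype(int); cv2.circle(c,tuple(map(int,w)),4,col,1)
    q4=[m+l*a*.007+np.array([0,0,b*.007]) for a,b in((-1,-1),(1,-1),(1,1),(-1,1))]
    w=((proj(n,np.array(q4))-[u-20,v-25]+.5)*s).astype(np.int32); cv2.polylines(c,[w],True,(0,0,255),1)
    out.append(c)
cv2.imwrite("pics/push.png",np.hstack(out))
E
```

```text
[0.38670772 0.02888398 0.05591668] [ 0.18520525 -0.17079382 -0.70948235]
along 0.11310628746800364 lat -1.53861013494357e-05 dz -0.002316680581002782
```

View pics/push.png

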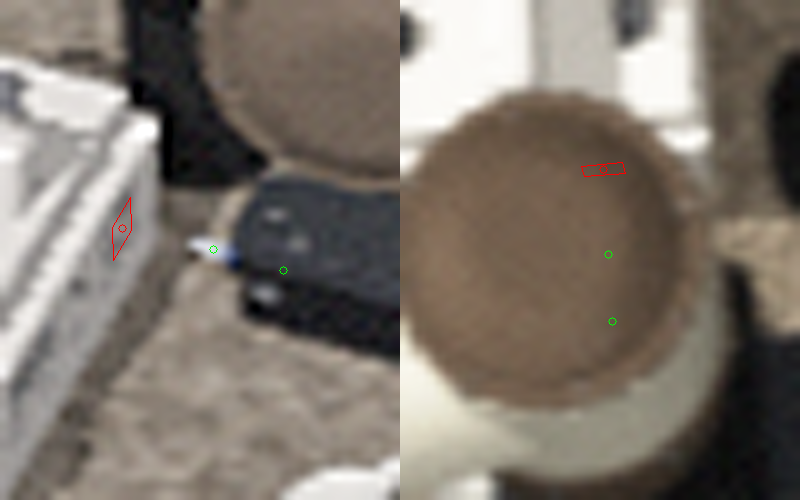

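Emit:
servo_tool([
  {"gripper": 1,"tx": -0.01,"ty": 0,"tz": 0.0023,"spin": 0},
  {"gripper": 1,"tx": -0.01,"ty": 0,"tz": 0,"spin": 0},
  {"gripper": 1,"tx": 0,"ty": 0,"tz": 0,"spin": 0},
  {"gripper": 1,"tx": 0,"ty": 0,"tz": 0,"spin": 0},
])

```text
time_s: 21.62
eef_pos: [0.4051, 0.034, 0.0526]
orientation: [-0.0, -0.139, 0.99, -0.0]
contact_force: [-0.0, -0.7, -0.1]
width: 0.095
grip_force: 30.0
```

Emit:
servo_tool([
  {"gripper": 1,"tx": -0.002,"ty": 0,"tz": 0,"spin": 0},
  {"gripper": 1,"tx": -0.002,"ty": 0,"tz": 0,"spin": 0},
  {"gripper": 1,"tx": 0,"ty": 0,"tz": 0,"spin": 0},
])

```text
time_s: 22.0
eef_pos: [0.4093, 0.0353, 0.0528]
orientation: [0.0, -0.139, 0.99, 0.0]
contact_force: [-0.4, 0.1, -0.6]
width: 0.097
grip_force: 30.0
```

Emit:
servo_tool([
  {"gripper": 1,"tx": -0.0015,"ty": 0,"tz": 0,"spin": 0},
  {"gripper": 1,"tx": -0.0015,"ty": 0,"tz": 0,"spin": 0},
  {"gripper": 1,"tx": 0,"ty": 0,"tz": 0,"spin": 0},
])

```text
time_s: 22.38
eef_pos: [0.4122, 0.0361, 0.0528]
orientation: [0.0, -0.139, 0.99, 0.0]
contact_force: [0.8, 0.6, -0.9]
width: 0.097
grip_force: 30.0
```

Emit:
servo_tool([
  {"gripper": 1,"tx": -0.001,"ty": 0,"tz": 0,"spin": 0},
  {"gripper": 1,"tx": -0.001,"ty": 0,"tz": 0,"spin": 0},
  {"gripper": 1,"tx": 0,"ty": 0,"tz": 0,"spin": 0},
])

```text
time_s: 22.75
eef_pos: [0.4141, 0.0366, 0.0528]
orientation: [0.0, -0.139, 0.99, 0.0]
contact_force: [-0.1, -0.0, 0.7]
width: 0.098
grip_force: 30.0
```

Emit:
servo_tool([
  {"gripper": 1,"tx": -0.001,"ty": 0,"tz": 0,"spin": 0},
  {"gripper": 1,"tx": -0.001,"ty": 0,"tz": 0,"spin": 0},
  {"gripper": 1,"tx": 0,"ty": 0,"tz": 0,"spin": 0},
])

```text
time_s: 23.12
eef_pos: [0.4154, 0.0369, 0.0526]
orientation: [-0.001, -0.139, 0.99, -0.0]
contact_force: [-1.4, -0.1, 0.4]
width: 0.097
grip_force: 30.0
```

Emit:
servo_tool([
  {"gripper": 1,"tx": -0.001,"ty": 0,"tz": 0,"spin": 0},
  {"gripper": 1,"tx": -0.001,"ty": 0,"tz": 0,"spin": 0},
  {"gripper": 1,"tx": 0,"ty": 0,"tz": 0,"spin": 0},
])

```text
time_s: 23.5
eef_pos: [0.4173, 0.0374, 0.0525]
orientation: [-0.001, -0.139, 0.99, -0.0]
contact_force: [-3.5, -0.3, -0.0]
width: 0.097
grip_force: 30.0
```

Emit:
servo_tool([
  {"gripper": 1,"tx": -0.001,"ty": 0,"tz": 0,"spin": 0},
  {"gripper": 1,"tx": -0.001,"ty": 0,"tz": 0,"spin": 0},
  {"gripper": 1,"tx": 0,"ty": 0,"tz": 0,"spin": 0},
])

```text
time_s: 23.88
eef_pos: [0.4191, 0.0379, 0.0525]
orientation: [-0.001, -0.139, 0.99, -0.0]
contact_force: [-3.3, -1.2, 0.4]
width: 0.096
grip_force: 30.0
```

Emit:
servo_tool([
  {"gripper": 1,"tx": -0.001,"ty": 0,"tz": 0,"spin": 0},
  {"gripper": 1,"tx": 0,"ty": 0,"tz": 0,"spin": 0},
])

```text
time_s: 24.12
eef_pos: [0.4193, 0.0378, 0.0523]
orientation: [-0.002, -0.139, 0.99, -0.0]
contact_force: [-6.1, -1.0, 0.1]
width: 0.098
grip_force: 30.0
```

Emit:
servo_tool([
  {"gripper": 1,"tx": -0.001,"ty": 0,"tz": 0,"spin": 0},
  {"gripper": 1,"tx": -0.0005,"ty": 0,"tz": 0,"spin": 0},
  {"gripper": 1,"tx": 0,"ty": 0,"tz": 0,"spin": 0},
])

```text
time_s: 24.5
eef_pos: [0.4196, 0.0377, 0.052]
orientation: [-0.003, -0.139, 0.99, -0.001]
contact_force: [-7.4, -0.9, 1.1]
width: 0.093
grip_force: 30.0
```

Emit:
servo_tool([
  {"gripper": 1,"tx": 0.01,"ty": 0,"tz": 0,"spin": 0},
  {"gripper": 1,"tx": 0.02,"ty": 0,"tz": 0,"spin": 0},
  {"gripper": 1,"tx": 0.0215,"ty": 0,"tz": 0,"spin": 0},
  {"gripper": 1,"tx": 0,"ty": 0,"tz": -0.03,"spin": 0},
  {"gripper": 1,"tx": 0,"ty": 0,"tz": -0.04,"spin": 0},
  {"gripper": 1,"tx": 0,"ty": 0,"tz": -0.03,"spin": 0},
  {"gripper": 1,"tx": -0.0249,"ty": 0.0447,"tz": 0,"spin": 0},
  {"gripper": 1,"tx": -0.0249,"ty": 0.0447,"tz": 0,"spin": 0},
  {"gripper": 1,"tx": -0.0249,"ty": 0.0447,"tz": 0,"spin": 0},
  {"gripper": 1,"tx": -0.0249,"ty": 0.0447,"tz": 0,"spin": 0},
])

```text
time_s: 25.75
eef_pos: [0.421, 0.2274, 0.154]
orientation: [0.003, -0.14, 0.99, 0.002]
contact_force: [0.9, -0.4, 0.4]
width: 0.097
grip_force: 30.0
```

Emit:
servo_tool([
  {"gripper": 1,"tx": -0.0249,"ty": 0.0447,"tz": 0,"spin": 0},
  {"gripper": 1,"tx": -0.0249,"ty": 0.0447,"tz": 0,"spin": 0},
  {"gripper": 1,"tx": -0.0249,"ty": 0.0447,"tz": 0,"spin": 0},
  {"gripper": 1,"tx": 0,"ty": 0,"tz": 0,"spin": 0.1536},
  {"gripper": 1,"tx": 0,"ty": 0,"tz": 0.02,"spin": 0.1536},
  {"gripper": 1,"tx": 0,"ty": 0,"tz": 0.03,"spin": 0.1536},
  {"gripper": 1,"tx": 0,"ty": 0,"tz": 0.03,"spin": 0.1536},
  {"gripper": 1,"tx": 0,"ty": 0,"tz": 0.03,"spin": 0.1536},
  {"gripper": 1,"tx": 0,"ty": 0,"tz": 0,"spin": 0},
  {"gripper": 1,"tx": 0,"ty": 0,"tz": 0,"spin": 0},
])

```text
time_s: 27.0
eef_pos: [0.4553, 0.375, 0.0442]
orientation: [0.001, 0.241, 0.971, 0.002]
contact_force: [0.9, 0.3, -1.2]
width: 0.098
grip_force: 30.0
```

Emit:
servo_tool([
  {"gripper": 1,"tx": 0,"ty": 0,"tz": 0.012,"spin": 0},
  {"gripper": 1,"tx": 0,"ty": 0,"tz": 0.008,"spin": 0},
  {"gripper": 1,"tx": 0,"ty": 0,"tz": 0.0015,"spin": 0},
  {"gripper": 1,"tx": 0,"ty": 0,"tz": 0,"spin": 0},
  {"gripper": 1,"tx": 0,"ty": 0,"tz": 0,"spin": 0},
])

```text
time_s: 27.62
eef_pos: [0.4543, 0.3737, 0.0215]
orientation: [0.0, 0.242, 0.97, 0.0]
contact_force: [0.3, 0.3, 0.7]
width: 0.097
grip_force: 30.0
```

Emit:
servo_tool([
  {"gripper": 1,"tx": 0,"ty": 0,"tz": 0.001,"spin": 0},
  {"gripper": 1,"tx": 0,"ty": 0,"tz": 0,"spin": 0},
])

```text
time_s: 27.88
eef_pos: [0.4543, 0.3737, 0.0206]
orientation: [0.0, 0.242, 0.97, 0.0]
contact_force: [0.5, -0.3, 2.0]
width: 0.094
grip_force: 30.0
```

Light contact, so I'm releasing slowly, then rising and backing away.

Emit:
servo_tool([
  {"gripper": 0.6,"tx": 0,"ty": 0,"tz": 0,"spin": 0},
  {"gripper": 0.4,"tx": 0,"ty": 0,"tz": 0,"spin": 0},
  {"gripper": 0.2,"tx": 0,"ty": 0,"tz": 0,"spin": 0},
  {"gripper": 0.2,"tx": 0,"ty": 0,"tz": 0,"spin": 0},
  {"gripper": 0.2,"tx": 0,"ty": 0,"tz": -0.015,"spin": 0},
  {"gripper": 0.2,"tx": 0,"ty": 0,"tz": -0.03,"spin": 0},
  {"gripper": 0.2,"tx": 0,"ty": 0,"tz": -0.05,"spin": 0},
  {"gripper": 0.2,"tx": 0,"ty": 0,"tz": -0.05,"spin": 0},
  {"gripper": 0.2,"tx": 0,"ty": 0,"tz": -0.05,"spin": 0},
  {"gripper": 0.2,"tx": 0,"ty": 0,"tz": -0.03,"spin": 0},
])

```text
time_s: 29.12
eef_pos: [0.4546, 0.3739, 0.2499]
orientation: [0.001, 0.242, 0.97, 0.003]
contact_force: [0.3, 0.5, 0.7]
width: 0.398
grip_force: 0.0
```

```bash
python3 - <<'E'
from h import *
q=read_state();print(q["eef_pos"],q["joints"],q["contact_force"])
a=get_image("scene"); cv2.imwrite("pics/end.png",cv2.resize(a[265:415,220:370],None,fx=4,fy=4,interpolation=2))
E
```

```text
[0.45461041 0.37390658 0.24986443] [ 9.63558870e-01  3.13065264e-01 -7.29933556e-02  6.99525262e-04
 -1.17889969e+00 -3.02359211e+00] [0.292578   0.52060256 0.66592419]
```

View pics/end.png

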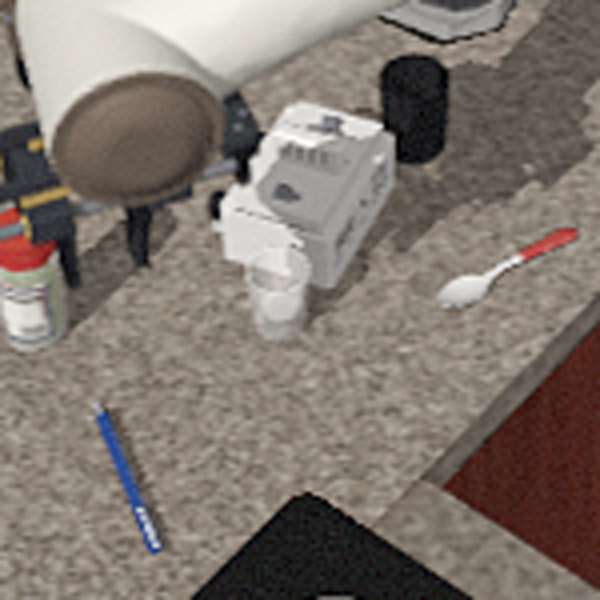

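The closing picture shows the cover home on the unit at about (300,305). The pen lies flat from (245,367) to (259,402), and the glass, cup, jar and spoon in this view have not moved.

```bash
python3 -c "
from bench import *
print(sign_off())"
```

```text
the job is handed in; nothing more can be done
None
```

I handed the job in after about 29 s of the 72 s allowed: the cover is home and held when pulled up lightly, the reset button was pushed in to its stop with the pen's writing tip, and the pen lies flat where it started.

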